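Clamp a spring gauge in the bench vise and pull-check it

TASK

Take the spring gauge out of the steel pan, set it across the vise on the ledge between the jaws, and let go; then wind the crank until the jaws grip it firmly. Then check its spring: draw its pull post out to the 30 mm mark, hold it there for about a second, ease it gently back in and let go, leaving the gauge clamped in the vise and the other things undisturbed.

Things in the scene. Friction and masses are not known exactly. Their poses are not given: they have to be found in the camera images.
- vise: Grey machine vise bolted to the bench, 164 x 100 mm foot, 108 mm high. Origin on the bench under it; x runs along the screw from the crank (at -x) to the fixed jaw (at +x), y along the jaws, z up. Between the jaws a steel ledge, 85 mm above the bench, 50 mm long in y (-25 to +25), carries the work. The crank stands out at the -x end; nothing of the vise lies under it.
- ledge (a point): Point at ledge height (85 mm above the bench), on the face of the fixed jaw, mid-length of the jaws; axes as the vise's. The jaw space lies from here towards -x. The gauge belongs flat on the ledge, its length along the jaws (y), post to either side, middle of its housing at mid-jaw.
- jaw_fixed: Fixed jaw plate at the vise's +x end: steel, 50 mm long in y; its clamping face (origin's x) looks to the vise's -x and reaches 22 mm above the ledge. The painted block behind it (56 mm long) reaches 21 mm above the ledge.
- jaw_face (a point): Centre of the moving jaw's clamping face, 12 mm above the ledge: an 8 mm steel plate 50 mm long in y on a stiff springy backing (15 N/mm, gives up to 8 mm) before a 20 mm block 56 mm long in y; they reach 24 mm above the ledge and slide along the vise's x towards the fixed jaw.
- jaw (a joint): Travel of the moving jaw in m; the opening between the jaws is 0.050 minus this until they touch the work. At the start the opening is between 35 and 46 mm.
- crank (a joint): Crank angle, rad; grows when wound clockwise as seen from the crank end (looking along the vise's +x), closing the jaw 10 mm a turn. At 0, 2 pi, 4 pi.. the handle is straight up; at pi/2 it points to the vise's -y. Steady drag 0.15 N m; stays where left. Once the jaws touch the work, a further quarter to half turn grips it firmly (about 35 to 75 N); the handle feels only a little stiffer.
- crank_grip (a point): Middle of the crank's handle: a freely spinning black sleeve 16 mm in diameter, 48 mm long, lying parallel to the screw, 36 mm from the screw's axis; it circles in an upright plane, 30 to 102 mm above the bench. Its axle is the crank's; seen along the screw there is 30 mm from this point to the crank arm. Can be pinched from above at any angle.
- crank_axis (a point): Point on the screw's axis in the handle's plane of motion, the centre of the handle's circle: 66 mm above the bench, 122 mm from the vise's origin towards its -x.
- pan: Shallow steel pan, 270 (x) x 190 (y) mm, walls 35 mm high and 4 mm thick, floor 4 mm thick. Origin under its centre. Stands on the left or the right of the vise.
- gauge_mid (a point): Centre of the spring gauge's housing: plain aluminium bar 120 (x) x 26 (y) x 30 (z) mm, about 170 g, lying flat; x along it towards the pull post, z up. A wire eye stands 14 mm out of its rear end. On top a white pointer and ticks every 10 mm; the thick tick is 30 mm. In the vise its ends overhang the jaws and can be held there; fingers do not fit between the jaws.
- pull_post (a point): Grip point on the gauge's pull post: an upright steel pin 12 mm in diameter, 36 mm high, this point 5 mm above the gauge's mid-height and 18 mm above the pin's foot. The pin stands 25 mm beyond the housing's front end (85 mm from its centre) on a rod of 8 mm diameter, and is pulled straight away from the housing.
- pull (a joint): How far the post is drawn out, in m: 0 home, 0.045 at its end. Spring 120 N/m with 0.6 N preload (about 4 N at 30 mm); it springs back when released.
- dish_a: Bystander: lidded sample dish, 44 mm in diameter, 18 mm high, lying in the pan. Origin at its underside.
- dish_b: Bystander: a second dish like it, in the pan.
- jar: Bystander: amber jar, 68 mm in diameter, 110 mm high, on the other side of the vise from the pan. Origin at its underside.
- tumbler: Bystander: steel drinking tumbler, 66 mm in diameter, 127 mm high, beyond the vise. Origin at its underside.
There are look-alikes about, which are no part of the job. Of the things that look like the part that bears gauge_mid, take the one that is nearest to the robot's base at the start.

How it is judged:
By the outcome, as a careful person would: the job done as asked, in the order asked, and still so for the second after the job is handed in, with the robot touching nothing.
It also fails if it takes over 72 s, if anything falls off the work surface, if the arm or the gripper's body presses on something with over 40 N, if the wrist force passes 120 N, or if a joint passes its speed limit or range.

ROBOT

A 7-joint arm with a two-finger parallel gripper is mounted at the origin on the work surface. World frame = base frame: x ahead of the robot, y to its left, z up, the work surface at z = 0. Lengths are in mm, angles in rad, forces in N, time in s.
With the tool pointing down it reaches from about 400 to 875 mm from the base axis. Payload 4.4 kg.
Tool frame: the origin (TCP) lies at the very end of the fingers, on their centre line; the grasp point (between the pads) lies 19 mm behind it; z points along the fingers, y is the direction in which the jaws open and shut (so a half turn about z gives the same grasp; the last joint's range is limited). The gripper opens to 85 mm and grips with 20 to 120 N. Pads are 22 mm wide; open, the fingers measure 114 mm over their backs; the gripper's body (76 mm by 85 mm) begins 54 mm behind the grasp point. The pads swing forward as they close: fully open they stand 13 mm farther back than shut.
Start: joints at [1.24, 0.628, 0.038, 1.517, -0.027, 0.996, -0.02], TCP at [170.143, -627.351, 231.313] pointing down, gripper open.
Joint ranges: [-3.06, 3.06], [-0.37, 2.12], [-1.25, 1.32], [0.18, 2.47], [-1.1, 4.24], [0.23, 1.98], [-2.94, 2.94]. Speed limits (rad/s): [2.57, 2.57, 3.14, 3.14, 3.14, 3.14, 3.14].

INTERFACE

Orientations are given as [roll, pitch, yaw] about the fixed x, y, z axes, in that order (R = Rz(yaw) Ry(pitch) Rx(roll)).
In Python, from cell import ctrl gives the robot as it stands. The module is installed in compiled form; this text tells all that it offers.
- The arm moves only by the shell command python3 -m jog 'ROWS'. ROWS is text: rows parted by semicolons, each of 7 numbers parted by spaces: the shift along the tool's x, y, z in mm, then the turn, a rotation vector about the tool's x, y, z in degrees, then the opening, from -1 (shut) to 1 (fully open). In form: x y z wx wy wz claw; .... A call has 1 to 8 rows; each row is the pose to reach, as a shift and turn from the pose commanded when the call began, along the tool's axes at that moment; what a row does not reach only later rows make up. A row lasts 1/8 s, in which the tool goes at most 62.5 mm and 10.7 degrees, less where a joint would pass 70% of its speed; a pose out of reach is approached as far as the arm can. A call with a gripper value outside its range is refused whole. The fingers move at their own pace and stop on an object; the grip force is fixed at half the most. Time passes only in rows, so rows that repeat a pose let the fingers close. It gives the time, the measured TCP pose, the force and the opening at its end, in the units of the state.
- ctrl.read_state(): the state, without advancing time (a new reading comes with each control period).
- ctrl.get_image(name): name is "scene" or "top" or "wrist"; returns a dict with "image" (480x640x3 uint8, red, green, blue), "z_map" (480x640 float32, mm along the optical axis (not along the pixel's ray), 0 where there is no reading), "vertical_fov" (degrees; the focal length in pixels is half the picture's height over the tangent of half this angle, whatever the lens; pixels are square), "cx", "cy" (the principal point, pixels), "k1" (the pictures are not rectified: a ray, as slopes to the right and down, at radius r is drawn at 1 + k1 r^2 times it, then the intrinsics apply), "extrinsics" (4x4, takes a point from world to camera coordinates); the wrist camera has in their place "hand_eye" (4x4, takes a point from camera to tool coordinates, whose origin is the TCP and whose axes are the flange's). Camera axes: x right, y down, z forward; pixel columns grow to the right and rows downward; lengths in mm; the calibration is good to about 2 mm. A picture is of the moment at which its call begins: read the wrist's pose just before it.
- ctrl.finish_job(): hands the job in, once; it reports no verdict.
The state is a dict: "clock": time; "qpos": joint angles; "qd": joint speeds; "tau": joint torques, N m; "eef_pos": TCP position; "tool_rot": TCP orientation; "force": force on the tool from outside, world axes, zero at the start; "torque": the same for the moment, N m; "width": finger opening in mm.
Only numpy, scipy, OpenCV 4.12 (cv2) and the standard library are available. Lean on these libraries where they do the work, as an engineer would, in place of code of your own. Each camera call takes 0.05 s, during which the arm holds its last target.

## Working session

There is one attempt and no reset: what is moved stays moved. The work goes in short steps, Python scripts to look and compute and a shell command to move; the robot and the scene stay as the last step left them, time stands still between calls to the robot, and variables do not carry over. Pictures are saved under pics/ and viewed, and the job is handed in when it is done.

```bash
mkdir -p pics; ls; cat > h.py <<'E'
import numpy as np,cv2
from cell import ctrl
from scipy.spatial.transform import Rotation as Ro
def grab(n):
    s=ctrl.read_state(); d=ctrl.get_image(n); d['s']=s
    d['f']=240/np.tan(np.radians(d['vertical_fov']/2))
    if n=='wrist':
        T=np.eye(4);T[:3,:3]=Ro.from_euler('xyz',s['tool_rot']).as_matrix();T[:3,3]=s['eef_pos']
        d['c2w']=T@np.array(d['hand_eye'])
    else: d['c2w']=np.linalg.inv(np.array(d['extrinsics']))
    return d
def ray(d,u,v):
    K=np.array([[d['f'],0,d['cx']],[0,d['f'],d['cy']],[0,0,1.]])
    p=np.array([[(u-d['cx'])/d['f'],(v-d['cy'])/d['f']]]);q=p.copy()
    for _ in range(20): q=p/(1+d['k1']*(q**2).sum())
    return np.array([q[0,0],q[0,1],1.])
def onz(d,u,v,z):
    r=d['c2w'][:3,:3]@ray(d,u,v);o=d['c2w'][:3,3]
    return o+r*(z-o[2])/r[2]
def dep(d,u,v):
    z=d['z_map'][int(round(v)),int(round(u))]
    return (d['c2w']@np.append(ray(d,u,v)*z,1))[:3]
def proj(d,P):
    c=np.linalg.inv(d['c2w'])@np.append(P,1);x=c[:2]/c[2];x=x*(1+d['k1']*(x**2).sum())
    return x*d['f']+[d['cx'],d['cy']]
def save(d,n,crop=None,k=1):
    im=d['image'][:,:,::-1]
    if crop: a,b,c,e=crop; im=im[b:e,a:c]
    if k!=1: im=cv2.resize(im,None,fx=k,fy=k,interpolation=cv2.INTER_CUBIC)
    cv2.imwrite('pics/'+n+'.png',im)
E
python3 - <<'E'
from h import *
for n in ['scene','top','wrist']:
    d=grab(n);save(d,n+'0');print(n,d['f'],d['cx'],d['cy'],d['k1'],d['c2w'].round(2).tolist(),(d['z_map']>0).mean())
print(d['s'])
E
```

```text
pics
scene 447.9317404735887 316.0230185062678 242.9377678365252 -0.0989279040837299 [[0.79, 0.36, -0.5, 1081.0], [0.61, -0.48, 0.62, -514.08], [-0.02, -0.8, -0.6, 599.06], [0.0, 0.0, 0.0, 1.0]] 0.9961360677083333
top 466.92435823164294 311.8283148807103 235.21107658313701 -0.04525602050775277 [[0.02, -0.98, 0.18, 486.78], [-1.0, -0.02, 0.02, 31.93], [-0.02, -0.18, -0.98, 1005.34], [0.0, 0.0, 0.0, 1.0]] 0.9961328125
wrist 421.4537121132842 316.6048034157708 238.46634026857214 -0.040490601808243216 [[0.26, -0.93, -0.26, 235.34], [-0.97, -0.25, -0.07, -609.09], [-0.0, 0.26, -0.96, 374.2], [0.0, 0.0, 0.0, 1.0]] 0.9960091145833333
{'clock': 0.1, 'qpos': array([ 1.24020624,  0.62922845,  0.03847518,  1.51825049, -0.02703513,
        0.99632792, -0.02000093]), 'qd': array([ 0.00123857, -0.00240115, -0.00178848, -0.00152853, -0.00082792,
        0.00127735,  0.00054113]), 'tau': array([ 4.00772667e-03, -5.64535439e+01,  1.23083241e+00, -1.93975031e+01,
        1.12964114e-02,  5.42211128e-03,  1.48676105e-05]), 'eef_pos': array([ 169.98608166, -626.80156774,  230.50352962]), 'tool_rot': array([-3.13989696e+00,  3.98943562e-06,  2.64745829e-01]), 'force': array([-0.21623159, -0.00460238, -0.34176088]), 'torque': array([ 0.02863143, -0.01772597, -0.0389993 ]), 'width': 85.375378914561}
```

View pics/scene0.png

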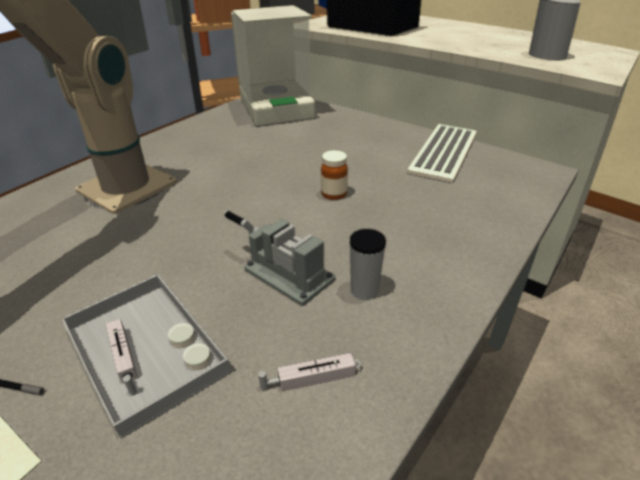

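View pics/top0.png

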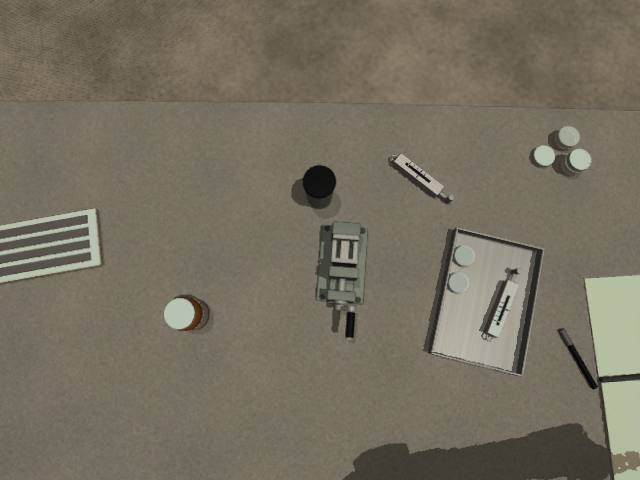

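View pics/wrist0.png

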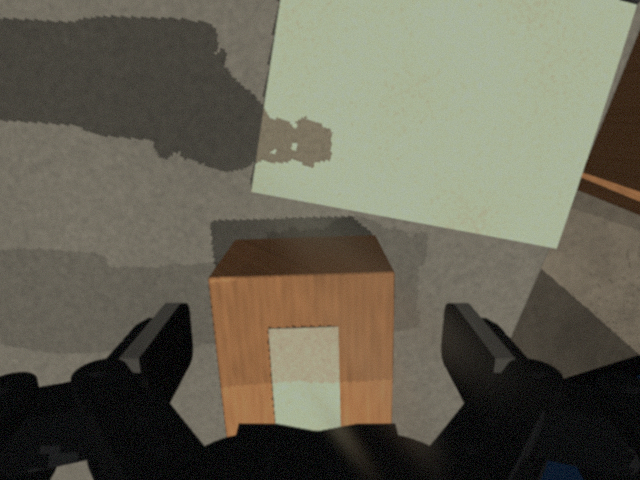

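Gauge look-alikes in the top view are one in the pan at (502,305) and one on the bench at (420,177). The pan one is nearest the base and is the one described, so I'll check it in a close crop.

```bash
python3 - <<'E'
from h import *
d=grab('top')
save(d,'crop_pan',(420,220,560,385),4.2);save(d,'crop_vise',(280,150,400,350),3)
np.save('top0.npy',d,allow_pickle=True)
for n,p,z in [('gauge',(502,307),34),('gauge2',(420,177),30)]:
    print(n,onz(d,*p,z),dep(d,*p))
E
```

```text
gauge [ 521.91056234 -342.89154531   34.        ] [ 521.87404068 -342.50189858   35.00976324]
gauge2 [ 798.17255612 -179.12239936   30.        ] [ 798.90415691 -179.61825169   27.70849559]
```

View pics/crop_pan.png

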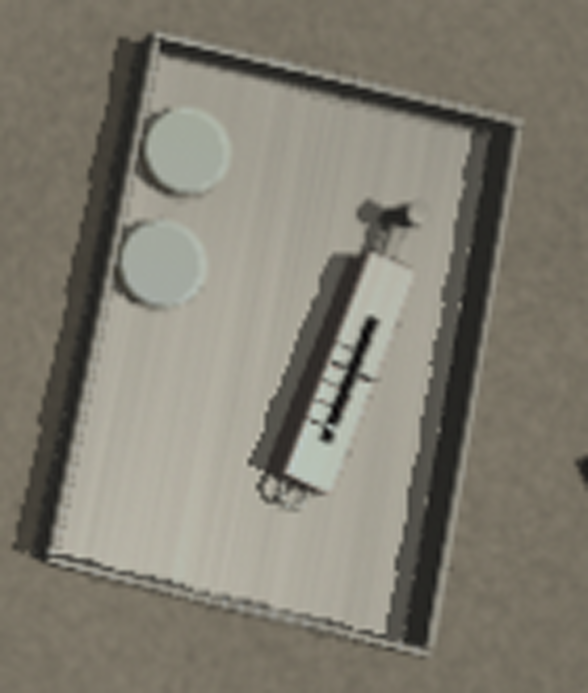

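View pics/crop_vise.png

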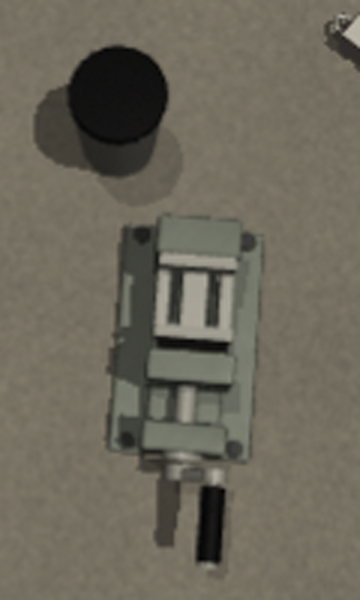

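```bash
cat >> h.py <<'E'
def cloud(d):
    v,u=np.mgrid[0:480,0:640]
    x=(u-d['cx'])/d['f'];y=(v-d['cy'])/d['f'];qx,qy=x.copy(),y.copy()
    for _ in range(20):
        s=1+d['k1']*(qx**2+qy**2);qx,qy=x/s,y/s
    z=d['z_map'];P=np.stack([qx*z,qy*z,z],-1)
    return P@d['c2w'][:3,:3].T+d['c2w'][:3,3]
def rect(pts):
    return cv2.minAreaRect(pts[:,:2].astype(np.float32))
E
python3 - <<'E'
from h import *
d=grab('top');W=cloud(d)
def sel(u0,v0,u1,v1,z0,z1):
    P=W[v0:v1,u0:u1].reshape(-1,3);return P[(P[:,2]>z0)&(P[:,2]<z1)]
P=sel(470,260,530,350,30,40);print('gauge',len(P),P.mean(0),rect(P))
P=sel(300,200,380,350,-5,120)
print('vise hist',np.histogram(P[:,2],bins=np.arange(0,125,5)))
for z0,z1 in [(8,20),(82,88),(100,115)]:
    P=sel(300,210,380,310,z0,z1);print(z0,len(P),P.mean(0),rect(P),P.min(0),P.max(0))
P=sel(340,308,360,342,20,130);print('handle',len(P),P.mean(0),rect(P),P[:,2].max())
for n,b in [('tumbler',(300,160,340,200,115,140)),('jar',(160,290,205,335,95,120)),('pan',(425,225,550,380,28,37))]:
    P=sel(*b);print(n,P.mean(0),rect(P))
E
```

```text
gauge 812 [ 515.72377126 -347.63210934   34.41459503] ((521.9086303710938, -378.39300537109375), (86.7089614868164, 150.38417053222656), 66.78150939941406)
vise hist (array([3970,   70, 1008,  444,   67,   13,   14,   10,  242,  100,   25,
         26,   19,   50,   96,  229,  332,  160,   28,   85,  335,  766,
         95,    0]), array([  0,   5,  10,  15,  20,  25,  30,  35,  40,  45,  50,  55,  60,
        65,  70,  75,  80,  85,  90,  95, 100, 105, 110, 115, 120]))
8 1460 [605.62467069  -8.76976555  14.09882867] ((608.241455078125, -12.352531433105469), (100.18791961669922, 164.21066284179688), 86.68262481689453) [524.70325777 -66.32051426   8.30617451] [691.89318436  41.30310904  19.97901592]
82 340 [615.6160693  -12.74569302  84.63718805] ((581.2998657226562, -10.70767593383789), (55.30734634399414, 142.29507446289062), 85.29898834228516) [509.8805361  -39.09993603  82.00567593] [654.47442645  17.68647931  87.9858482 ]
100 1017 [620.61535606 -13.30131014 107.01170504] ((594.8572998046875, -11.921943664550781), (55.92361831665039, 169.245849609375), 87.02100372314453) [509.70859046 -43.41551488 100.07691843] [679.60152424  16.4022415  114.51610928]
handle 271 [485.02376552 -23.8991745  100.62814183] ((483.74560546875, -20.83114242553711), (57.02131652832031, 25.986419677734375), 1.5710487365722656) 107.61145701780424
tumbler [754.12713563  40.12591045 126.69906242] ((755.2120971679688, 40.124874114990234), (64.68821716308594, 64.16055297851562), 74.74199676513672)
jar [493.92773824 299.77621653 109.4046418 ] ((493.9372253417969, 300.9075012207031), (57.16115951538086, 59.60466384887695), 2.802724599838257)
pan [ 531.39232766 -331.80039865   33.79946153] ((536.0509643554688, -316.36663818359375), (192.67532348632812, 270.14801025390625), 77.18495178222656)
```

```bash
python3 -m jog '54 -29 0 0 0 9 0; 108 -58 0 0 0 18 0; 162 -88 0 0 0 27 0; 216 -117 0 0 0 36 0; 270 -146 10 0 0 36 0; 320 -176 25 0 0 36 0;350 -190 40 0 0 36 0;350 -190 40 0 0 36 0'; python3 - <<'E'
from h import *
d=grab('wrist');save(d,'w1');print(d['s']['eef_pos'],d['s']['tool_rot'],d['s']['qpos'],d['s']['width'],d['s']['force'])
E
```

```text
clock: 1.25
eef_pos: [460.5, -348.6, 190.0]
tool_rot: [-3.139, 0.002, -0.357]
force: [0.3, 0.2, -0.8]
width: 42.9
[ 460.52489818 -348.58277142  189.97333301] [-3.13907676e+00  1.69957237e-03 -3.57064402e-01] [ 0.47406497  0.5814892   0.19614423  1.77104862 -0.15161836  0.80601804
 -1.18360687] 42.90471554986857 [ 0.34642504  0.1601822  -0.7562412 ]
```

View pics/w1.png

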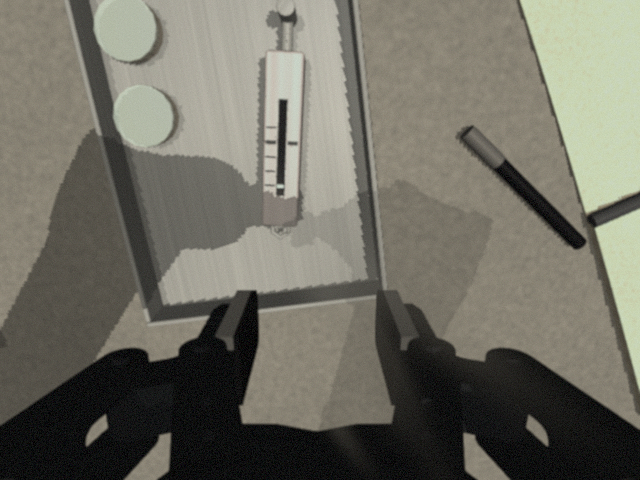

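Wrist view: the gauge in the pan has its post up at (286,8), its housing corners at about (267,52), (303,52), (298,224) and (263,226), and its eye at (281,231). The dishes are at (127,28) and (144,115), well clear.

```bash
python3 - <<'E'
from h import *
d=grab('wrist');W=cloud(d)
c=[onz(d,u,v,34) for u,v in [(267,52),(303,52),(298,225),(263,226)]]
for p in c: print(p.round(1))
c=np.array(c);m=c.mean(0);f=(c[0]+c[1])/2-(c[2]+c[3])/2
print(m,np.degrees(np.arctan2(f[1],f[0])),np.linalg.norm(f),np.linalg.norm(c[1]-c[0]))
P=W[30:240,240:320].reshape(-1,3);P=P[(P[:,2]>30)&(P[:,2]<38)];print('depth',rect(P),P.mean(0))
a=f/np.linalg.norm(f);g=m-46*a;print('grasp',g)
s=d['s'];R=Ro.from_euler('xyz',s['tool_rot']).as_matrix();print('shift tool',R.T@(np.array([g[0],g[1],8])-s['eef_pos']))
E
```

```text
[ 576.5 -359.5   34. ]
[ 568.  -381.8   34. ]
[ 459.1 -335.9   34. ]
[ 467.5 -311.6   34. ]
[ 517.7838036  -347.19306281   34.        ] -23.30342926666308 118.67378690019581 23.908167184649585
depth ((520.1192626953125, -343.3948669433594), (26.299575805664062, 119.79106903076172), 66.42420196533203) [ 522.68263632 -344.83048439   35.03804487]
grasp [ 475.53635914 -328.99544106   34.        ]
shift tool [  8.0558278  -26.52372214 182.72395693]
```

```bash
python3 -m jog '8 -28 0 0 0 3 0; 8 -28 50 0 0 3 0; 8 -28 100 0 0 3 0; 8 -28 130 0 0 3 0;8 -28 130 0 0 3 0'; python3 - <<'E'
from h import *
d=grab('wrist');save(d,'w2');print(d['s']['eef_pos'],d['s']['tool_rot'],d['s']['force'])
W=cloud(d);P=W[0:330,200:440].reshape(-1,3);P=P[(P[:,2]>31)&(P[:,2]<37)&(abs(P[:,0]-500)<90)];print('depth',rect(P))
E
```

```text
clock: 1.98
eef_pos: [473.1, -330.0, 59.9]
tool_rot: [3.141, 0.004, -0.419]
force: [0.1, -1.4, 0.3]
width: 42.9
[ 473.1155877  -329.96995243   59.86669524] [ 3.14127042  0.00412848 -0.41874623] [ 0.11965356 -1.35476559  0.28225051]
depth ((513.2864379882812, -362.8776550292969), (67.09868621826172, 122.45539855957031), 66.55490112304688)
```

View pics/w2.png

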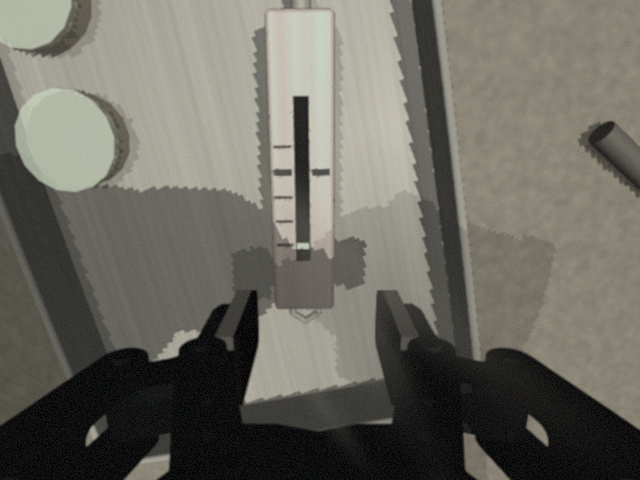

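```bash
python3 -m jog '3 -6 0 0 0 0 0;3 -6 0 0 0 0 0;3 -6 0 0 0 0 0'; python3 - <<'E'
from h import *
d=grab('wrist');save(d,'w3',(160,0,500,350),1.5);print(d['s']['eef_pos'],d['s']['tool_rot'],d['s']['force'],d['s']['qd'].round(3))
W=cloud(d);P=W[0:285,255:345].reshape(-1,3);P=P[(P[:,2]>31)&(P[:,2]<37)&(abs(P[:,0]-500)<90)];print('depth',rect(P))
d=grab('top');W=cloud(d);P=W[260:350,480:530].reshape(-1,3);print(ctrl.read_state()['eef_pos'])
E
```

```text
clock: 2.4
eef_pos: [481.5, -324.9, 62.3]
tool_rot: [3.141, -0.002, -0.415]
force: [0.5, 0.4, 0.5]
width: 42.8
[ 481.49055692 -324.90967997   62.33592002] [ 3.14140219e+00 -1.74227339e-03 -4.15363214e-01] [0.4656926  0.35002674 0.51306233] [ 0.001  0.008 -0.     0.006 -0.001 -0.002  0.001]
depth ((528.57763671875, -345.0721740722656), (22.655105590820312, 103.45823669433594), 66.83810424804688)
[ 481.02088451 -324.94727421   61.89523231]
```

View pics/w3.png

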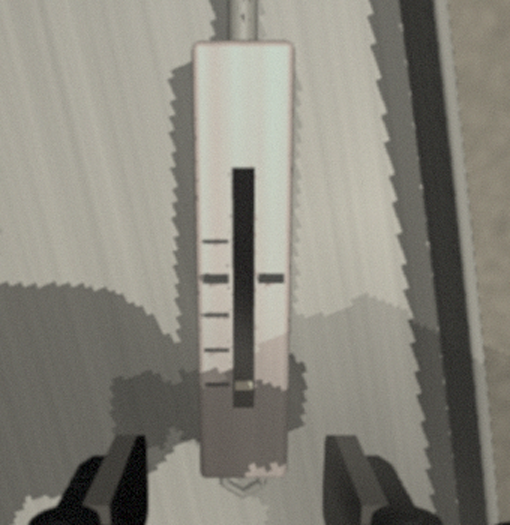

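```bash
python3 -m jog '-3 2 20 0 0 0 0;-3 2 40 0 0 0 0;-3 2 53 0 0 0 0;-3 2 53 0 0 0 0;-3 2 53 0 0 0 0;-3 2 53 0 0 0 -1;-3 2 53 0 0 0 -1;-3 2 53 0 0 0 -1'; python3 -m jog '0 0 0 0 0 0 -1;0 0 0 0 0 0 -1;0 0 -20 0 0 0 -1;0 0 -60 0 0 0 -1;0 0 -120 0 0 0 -1;0 0 -120 0 0 0 -1'
python3 - <<'E'
from h import *
d=grab('wrist');save(d,'w4');print(d['s'])
E
```

```text
clock: 3.5
eef_pos: [477.8, -325.8, 9.2]
tool_rot: [3.141, -0.002, -0.416]
force: [-0.4, 0.3, 6.2]
width: 24.8
clock: 4.25
eef_pos: [480.1, -327.6, 133.8]
tool_rot: [3.14, -0.01, -0.416]
force: [0.5, 0.1, -1.7]
width: 24.6
{'clock': 4.25, 'qpos': array([ 0.42431655,  0.65809944,  0.19736222,  1.82057024, -0.19399746,
        0.67127704, -1.25427804]), 'qd': array([ 0.00864549,  0.06950382, -0.02578643,  0.05677208, -0.00700722,
       -0.03338613,  0.00684299]), 'tau': array([-1.88709260e-01, -5.46711373e+01,  3.61332916e+00, -1.48743877e+01,
        3.28242313e-02,  2.68282900e-01, -4.35382698e-02]), 'eef_pos': array([ 480.06730106, -327.58171452,  133.79936654]), 'tool_rot': array([ 3.13989745, -0.0100947 , -0.41610022]), 'force': array([ 0.48551103,  0.1327166 , -1.66151132]), 'torque': array([0.01816367, 0.06171946, 0.04104789]), 'width': 24.58565542903204}
```

View pics/w4.png

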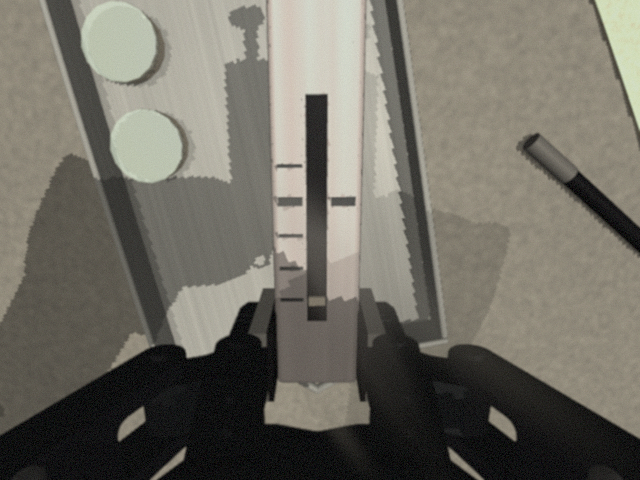

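```bash
python3 -m jog '0 0 -30 0 0 0 -1;0 -20 -60 0 0 -10 -1;4 -60 -80 0 0 -20 -1;10 -100 -85 0 0 -30 -1;14 -140 -85 0 0 -40 -1;18 -180 -85 0 0 -50 -1;22 -220 -85 0 0 -60 -1;26 -250 -85 0 0 -70 -1'; python3 - <<'E'
from h import *
s=ctrl.read_state();print(s['qpos'].round(2))
R=Ro.from_euler('xyz',s['tool_rot']).as_matrix();print('shift tool',R.T@(np.array([625,-60,215])-s['eef_pos']),86.7-np.degrees(s['tool_rot'][2]))
E
```

```text
clock: 5.3
eef_pos: [601.6, -104.8, 212.0]
tool_rot: [-3.139, 0.001, 0.813]
force: [-1.2, -0.8, -1.7]
width: 24.8
[ 0.2   0.59 -0.12  1.65  0.08  0.91 -0.71]
shift tool [ 48.60087759 -13.7546046   -3.03986327] 40.09224378665303
```

```bash
python3 -m jog '12 -4 0 0 0 -10 -1;24 -8 0 0 0 -20 -1;36 -12 0 0 0 -30 -1;45 -14 0 0 0 -40 -1;45 -14 0 0 0 -40 -1;45 -14 0 0 0 -40 -1'; python3 - <<'E'
from h import *
d=grab('wrist');save(d,'w5');s=d['s'];print(s['eef_pos'],s['tool_rot'],s['qpos'].round(2))
t=grab('top');save(t,'t5',(260,150,420,330),4)
E
```

```text
clock: 6.05
eef_pos: [622.3, -65.8, 212.5]
tool_rot: [-3.14, 0.001, 1.501]
force: [-0.3, 0.2, -0.8]
width: 25.0
[622.28027962 -65.81035028 212.53892761] [-3.13973019e+00  5.94926999e-04  1.50054920e+00] [ 0.24  0.63 -0.3   1.6   0.22  0.95 -0.2 ]
```

View pics/w5.png

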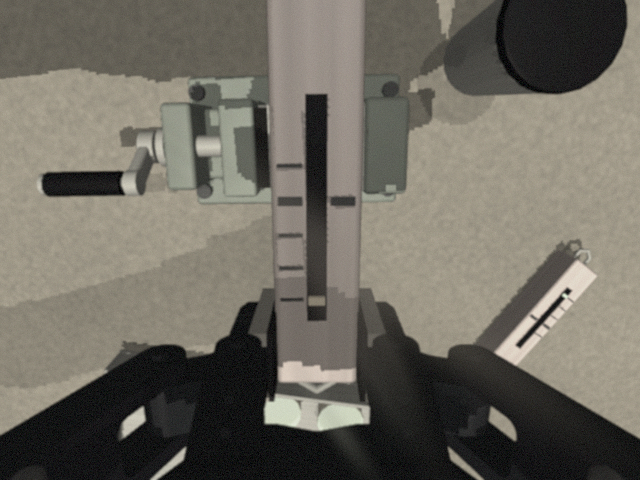

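View pics/t5.png

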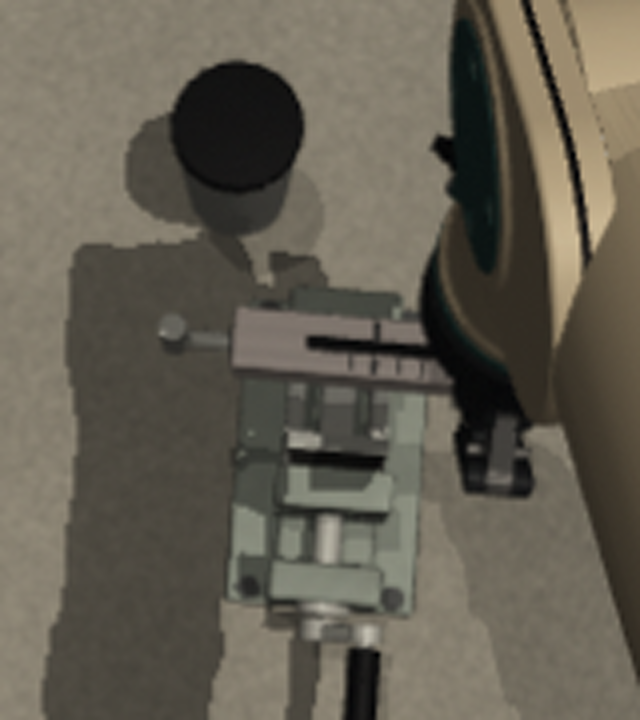

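Wrist view: the gauge is held level over the vise, with the fixed-jaw block at (387,145), the moving block at (238,150) and the crank handle at (83,183). Next I'll measure the jaw geometry from both views.

```bash
python3 - <<'E'
from h import *
import numpy as np
O=np.array([608.2,-12.35]);a=np.radians(-3.3);u=np.array([np.cos(a),np.sin(a)]);w=np.array([-u[1],u[0]])
def V(W): 
    q=W[...,:2]-O; return np.stack([q@u,q@w,W[...,2]],-1)
t=np.load('top0.npy',allow_pickle=True).item();Vt=V(cloud(t))
g=cv2.cvtColor(t['image'],cv2.COLOR_RGB2GRAY)
c=346
for v in range(215,310): 
    r=Vt[v,338:352];k=np.median(r,0);print(v,k.round(0).astype(int),int(np.median(g[v,338:352])),end=' | ')
print()
d=grab('wrist');W=cloud(d);Vw=V(W)
# fixed & moving block tops
for n,b in [('fixed',(360,90,420,200)),('moving',(205,90,270,200)),('bearing',(155,90,205,200))]:
    P=Vw[b[1]:b[3],b[0]:b[2]].reshape(-1,3);P=P[(P[:,2]>98)&(P[:,2]<118)];print(n,len(P),np.percentile(P,[1,50,99],axis=0).round(1).tolist(),rect(P))
P=Vw[100:200,30:400].reshape(-1,3);P=P[(P[:,2]>8)&(P[:,2]<20)];print(rect(P))
P=Vw[165:200,35:125].reshape(-1,3);P=P[(P[:,2]>60)&(P[:,2]<125)];print('handle',np.percentile(P,[1,50,99],axis=0).round(1).tolist())
# gauge in tool
R=Ro.from_euler('xyz',d['s']['tool_rot']).as_matrix();T=(W-d['s']['eef_pos'])@R
P=T[0:385,270:365].reshape(-1,3);P=P[(P[:,2]<-15)&(P[:,2]>-40)];print('gauge tool',rect(P),np.percentile(P,[1,50,99],axis=0).round(1).tolist())
E
```

```text
215 [109   1   1] 116 | 216 [107   1   0] 116 | 217 [104   1   0] 115 | 218 [102   0  -1] 115 | 219 [100   0   0] 114 | 220 [98  0  0] 114 | 221 [96  0 -1] 108 | 222 [82  2 52] 93 | 223 [ 68   4 106] 109 | 224 [ 66   4 106] 113 | 225 [ 65   3 105] 114 | 226 [ 62   3 106] 115 | 227 [ 60   3 106] 115 | 228 [ 58   3 106] 115 | 229 [ 57   3 106] 116 | 230 [ 54   3 106] 116 | 231 [ 52   3 106] 117 | 232 [ 51   2 106] 117 | 233 [ 48   2 106] 113 | 234 [ 47   2 106] 113 | 235 [ 44   2 106] 148 | 236 [ 42   2 107] 157 | 237 [ 40   2 107] 155 | 238 [ 39   2 106] 135 | 239 [ 37   1 102] 54 | 240 [37  1 90] 71 | 241 [37  0 84] 117 | 242 [35  0 82] 148 | 243 [33  0 84] 148 | 244 [31  0 83] 149 | 245 [29  0 84] 148 | 246 [27  2 83] 141 | 247 [25  0 83] 141 | 248 [22 -1 83] 142 | 249 [20 -1 84] 142 | 250 [18 -1 84] 137 | 251 [16 -1 85] 140 | 252 [14 -1 85] 138 | 253 [13 -1 83] 133 | 254 [10  1 83] 138 | 255 [ 9 -1 83] 151 | 256 [ 7 -2 82] 151 | 257 [ 5 -2 83] 152 | 258 [ 2 -2 84] 154 | 259 [ -3  -1 108] 156 | 260 [ -5  -1 107] 156 | 261 [ -7  -1 109] 156 | 262 [ -9  -1 108] 132 | 263 [-10  -2 107]
[... 1438 characters left out ...]
88995361328)Traceback (most recent call last):
  File "<stdin>", line 15, in <module>
    return _quantile_unchecked(
        a, q, axis, out, overwrite_input, method, keepdims, weights)
    return _ureduce(a,
                    func=_quantile_ureduce_func,
    ...<5 lines>...
                    overwrite_input=overwrite_input,
                    method=method)
    r = func(a, **kwargs)
    result = _quantile(arr,
                       quantiles=q,
    ...<2 lines>...
                       out=out,
                       weights=wgt)
    slices_having_nans = np.isnan(arr[-1, ...])
                                  ~~~^^^^^^^^^
IndexError: index -1 is out of bounds for axis 0 with size 0
```

```bash
cat >> h.py <<'E'
O=np.array([608.2,-12.0]);_a=np.radians(-3.3);vu=np.array([np.cos(_a),np.sin(_a)]);vw=np.array([-vu[1],vu[0]])
def V(W):
    q=np.asarray(W)[...,:2]-O; return np.stack([q@vu,q@vw,np.asarray(W)[...,2]],-1)
E
python3 - <<'E'
from h import *
d=grab('wrist');W=cloud(d);Vw=V(W)
P=Vw[165:200,35:125].reshape(-1,3);P=P[(P[:,2]>60)&(P[:,2]<125)];print('handle',np.percentile(P,[1,50,99],axis=0).round(1).tolist())
R=Ro.from_euler('xyz',d['s']['tool_rot']).as_matrix();T=(W-d['s']['eef_pos'])@R
P=T[0:385,270:365].reshape(-1,3);P=P[(P[:,2]<-15)&(P[:,2]>-40)];print('gauge tool',rect(P),np.percentile(P,[1,50,99],axis=0).round(1).tolist())
# rear edge via pixel (rear top corners)
for px in [(280,382),(357,382)]:
    # top plane z_tool ~ P median
    print((onz(d,*px,d['s']['eef_pos'][2]-np.median(P[:,2]))-d['s']['eef_pos'])@R)
print(V(d['s']['eef_pos']))
E
```

```text
handle [[-152.6, -26.7, 96.9], [-125.8, -18.3, 103.4], [-98.5, -11.5, 105.8]]
gauge tool ((42.16352462768555, 0.8028640747070312), (112.47038269042969, 30.901954650878906), 0.255993515253067) [[-10.9, -12.3, -37.6], [50.0, 0.6, -25.7], [97.3, 13.3, -23.8]]
[-12.82907037 -11.27096867 -25.6972089 ]
[-12.82432179  13.53425052 -25.71164676]
[ 17.60830292 -52.76418059 213.13223491]
```

```bash
python3 -m jog '6 1.5 20 0 0 -0.7 -1;6 1.5 50 0 0 -0.7 -1;6 1.5 78 0 0 -0.7 -1;6 1.5 78 0 0 -0.7 -1;6 1.5 78 0 0 -0.7 -1'; python3 - <<'E'
from h import *
d=grab('wrist');save(d,'w6');s=d['s'];print(V(s['eef_pos']),np.degrees(s['tool_rot']),s['force'])
Vw=V(cloud(d))
for n,b in [('fixed',(345,60,480,200)),('moving',(150,60,290,200))]:
    P=Vw[b[1]:b[3],b[0]:b[2]].reshape(-1,3);P=P[(P[:,2]>100)&(P[:,2]<113)];print(n,len(P),np.percentile(P,[1,50,99],axis=0).round(1).tolist(),rect(P))
E
```

```text
clock: 6.88
eef_pos: [625.8, -59.2, 136.4]
tool_rot: [3.14, -0.0, 1.516]
force: [0.3, -0.5, -0.6]
width: 24.6
[ 20.32795582 -46.09788998 136.39339913] [ 1.79900848e+02 -3.61908976e-03  8.68446595e+01] [ 0.29887599 -0.54460922 -0.60931856]
fixed 7159 [[39.5, -8.8, 104.6], [55.1, 10.2, 107.2], [70.6, 28.2, 109.2]] ((55.43882369995117, 9.65291976928711), (32.75223922729492, 38.02671813964844), 0.616847813129425)
moving 8338 [[-36.8, -8.7, 102.7], [-19.5, 9.8, 109.4], [-1.6, 28.2, 111.4]] ((-19.693023681640625, 9.360261917114258), (38.73589324951172, 36.495662689208984), 89.94496154785156)
```

View pics/w6.png

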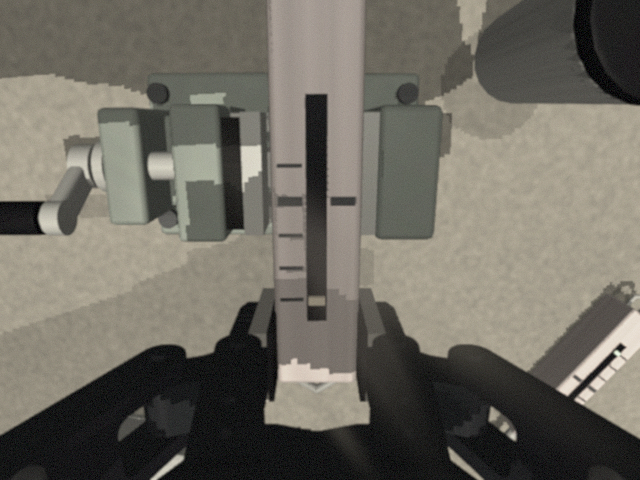

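```bash
python3 -m jog '0 -1.5 15 0 0 0 -1;0 -1.5 30 0 0 0 -1;0 -1.5 40 0 0 0 -1;0 -1.5 44 0 0 0 -1;0 -1.5 45 0 0 0 -1;0 -1.5 45 0 0 0 -1'; python3 - <<'E'
from h import *
d=grab('wrist');save(d,'w7');s=d['s'];print(V(s['eef_pos']),np.degrees(s['tool_rot']),s['force'],s['torque'])
E
```

```text
clock: 7.68
eef_pos: [623.8, -59.0, 90.5]
tool_rot: [3.141, -0.0, 1.516]
force: [0.6, -0.2, -1.3]
width: 25.3
[ 18.29104124 -46.00257869  90.49984998] [ 1.79959909e+02 -7.38676050e-03  8.68729478e+01] [ 0.58997095 -0.1527794  -1.33353074] [-0.07740943 -0.0571539  -0.01072919]
```

View pics/w7.png

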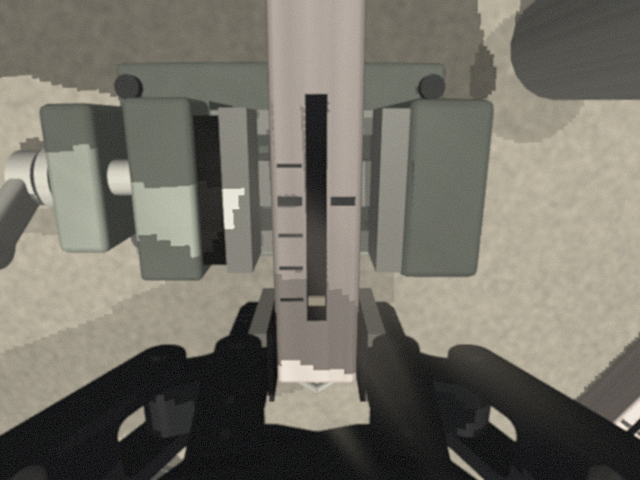

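The gauge is between the jaws with clear gaps both sides. I'll lower it onto the ledge.

```bash
python3 -m jog '0 0 0.7 0 0 0 -1;0 0 1.5 0 0 0 -1;0 0 1.5 0 0 0 -1'; python3 - <<'E'
from h import *
s=ctrl.read_state();print(V(s['eef_pos']),np.degrees(s['tool_rot']),s['force'],s['torque'])
E
```

```text
clock: 8.1
eef_pos: [624.0, -59.2, 90.2]
tool_rot: [3.14, 0.0, 1.516]
force: [-3.0, -1.5, 8.3]
width: 24.8
[ 18.50636944 -46.17448306  90.22783767] [1.79921422e+02 1.39839578e-02 8.68632169e+01] [-3.03078281 -1.45732378  8.28813276] [0.11812129 0.58723314 0.020946  ]
```

```bash
python3 -m jog '0 0 0 0 0 0 -0.2;0 0 0 0 0 0 -0.2;0 0 0 0 0 0 0;0 0 0 0 0 0 0;0 0 -20 0 0 0 0;0 0 -60 0 0 0 0;0 0 -90 0 0 0 0;0 0 -90 0 0 0 0'; python3 - <<'E'
from h import *
d=grab('wrist');save(d,'w8');s=d['s'];print(V(s['eef_pos']),s['qpos'].round(2),s['force'])
W=cloud(d);Vw=V(W)
P=Vw[0:330,260:370].reshape(-1,3);P=P[(P[:,2]>111.8)&(P[:,2]<119)];print('gauge',rect(P),np.percentile(P,[1,50,99],axis=0).round(1).tolist())
E
```

```text
clock: 9.1
eef_pos: [625.4, -59.0, 181.4]
tool_rot: [3.136, -0.0, 1.516]
force: [0.1, -0.7, -0.7]
width: 42.6
[ 19.86462169 -45.96361945 181.42357695] [ 0.23  0.66 -0.3   1.63  0.24  0.88 -0.22] [ 0.07682973 -0.73130717 -0.7284578 ]
gauge ((18.70651626586914, 0.40122222900390625), (26.239545822143555, 119.33365631103516), 0.35283172130584717) [[5.9, -57.5, 114.0], [18.8, 6.8, 116.0], [31.4, 58.7, 117.7]]
```

View pics/w8.png

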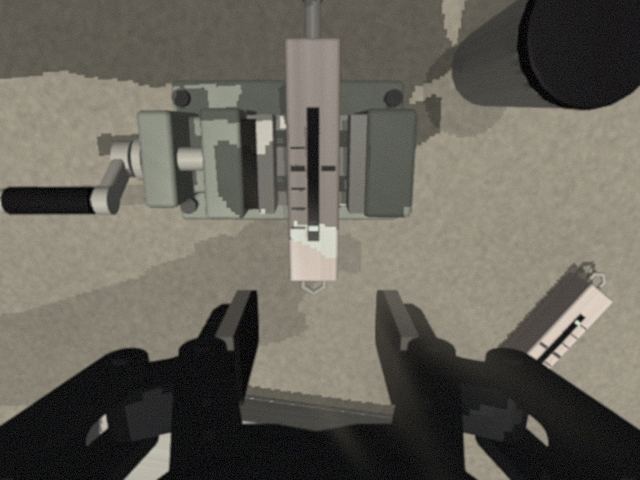

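Wrist view: the gauge sits on the ledge with its post to vise +y, pointer at (313,228), housing (287–340, 38–280). The gripper is clear. I'll zoom in for the opening.

```bash
python3 - <<'E'
from h import *
d=grab('wrist');save(d,'w8c',(195,90,425,240),3.4);np.save('w8.npy',d,allow_pickle=True)
g=cv2.cvtColor(d['image'],cv2.COLOR_RGB2GRAY)
Vw=V(cloud(d))
for rows in [(135,145),(190,205)]:
    print([(u,int(np.median(g[rows[0]:rows[1],u])),*np.median(Vw[rows[0]:rows[1],u],0)[[0,2]].round(1).tolist()) for u in list(range(236,290))+list(range(338,372))])
E
```

```text
[(236, 156, -20.9, 110.0), (237, 155, -20.3, 110.1), (238, 152, -19.8, 110.0), (239, 148, -19.3, 110.1), (240, 134, -18.9, 109.5), (241, 117, -18.4, 109.4), (242, 96, -18.0, 108.8), (243, 66, -17.8, 107.3), (244, 45, -17.3, 107.4), (245, 36, -16.8, 106.9), (246, 35, -16.4, 106.8), (247, 35, -15.8, 106.8), (248, 37, -15.3, 107.0), (249, 35, -14.8, 106.9), (250, 35, -14.3, 107.5), (251, 36, -13.8, 107.3), (252, 35, -13.3, 107.2), (253, 36, -12.9, 106.7), (254, 35, -12.2, 107.3), (255, 32, -11.8, 106.9), (256, 32, -11.3, 107.2), (257, 40, -10.8, 106.9), (258, 98, -10.3, 107.1), (259, 160, -9.5, 108.9), (260, 192, -9.1, 108.7), (261, 197, -8.5, 109.2), (262, 198, -8.0, 108.9), (263, 197, -7.5, 109.3), (264, 195, -7.1, 108.5), (265, 197, -6.6, 108.8), (266, 198, -6.1, 108.8), (267, 196, -5.6, 108.8), (268, 196, -5.1, 108.9), (269, 196, -4.6, 108.7), (270, 195, -4.0, 109.3), (271, 190, -3.6, 109.3), (272, 191, -3.1, 108.9), (273, 190, -2.5, 109.1), (274, 179, -2.1, 109.2), (275, 136, -1.7, 107.3), (276, 81, -1.7, 102.4), (277, 63, -1.7, 96.4), (278, 65, -1.7, 90.3), (279, 76, -5.0, 45.4), 
[... 2508 characters left out ...]
, 110, 34.3, 85.8), (344, 101, 34.9, 85.9), (345, 94, 35.4, 86.1), (346, 94, 36.0, 86.0), (347, 94, 36.5, 86.2), (348, 88, 37.1, 85.7), (349, 70, 37.4, 90.0), (350, 62, 37.4, 96.2), (351, 68, 37.4, 102.6), (352, 92, 37.5, 107.8), (353, 111, 38.0, 108.2), (354, 117, 38.5, 108.4), (355, 118, 39.0, 108.0), (356, 115, 39.5, 107.8), (357, 116, 40.0, 108.1), (358, 115, 40.6, 107.9), (359, 117, 41.1, 107.8), (360, 115, 41.6, 107.8), (361, 116, 42.1, 108.2), (362, 116, 42.7, 108.0), (363, 116, 43.2, 108.0), (364, 116, 43.6, 108.2), (365, 116, 44.1, 108.4), (366, 114, 44.7, 108.1), (367, 105, 45.2, 107.8), (368, 83, 46.1, 105.2), (369, 72, 46.5, 106.1), (370, 79, 47.0, 106.7), (371, 83, 47.4, 106.8)]
```

View pics/w8c.png

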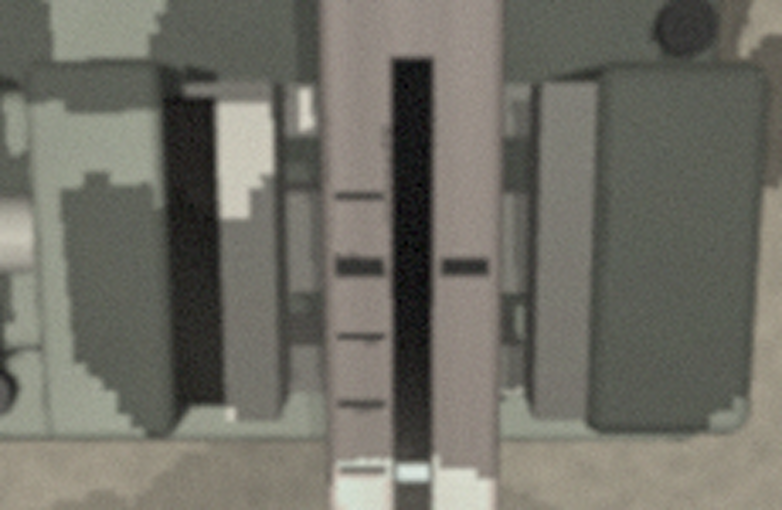

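Opening is 39.1 mm (moving face x = −1.7, fixed face 37.4). Contact comes after 13.1 mm (1.31 turns), so the target is about 1.68 turns. Next I'll move to the crank.

```bash
python3 -m jog '0 -10 -10 0 0 10 0;4 -30 -10 0 0 20 0;8 -55 -10 0 0 30 0;12 -80 -10 0 0 40 0;16 -105 -10 0 0 50 0;20 -130 -10 0 0 60 0;26 -145 -10 0 0 70 0;28 -151 -10 0 0 80 0'; python3 -m jog '0 0 0 0 0 10 0;0 0 0 0 0 10 0;0 0 0 0 0 10 0'; python3 - <<'E'
from h import *
d=grab('wrist');save(d,'w9');s=d['s'];print(V(s['eef_pos']),s['tool_rot'],s['qpos'].round(2),s['force'])
Vw=V(cloud(d));P=Vw.reshape(-1,3);P=P[(P[:,0]<-100)&(P[:,0]>-147)&(abs(P[:,1])<50)&(P[:,2]>60)&(P[:,2]<112)]
print(len(P),np.percentile(P,[1,50,99],axis=0).round(1).tolist(),rect(P),P[np.argsort(-P[:,2])[:60]].mean(0))
E
```

```text
clock: 10.2
eef_pos: [472.2, -22.5, 187.7]
tool_rot: [-3.141, 0.003, 0.115]
force: [0.5, 0.2, -0.1]
width: 42.9
clock: 10.58
eef_pos: [473.9, -22.8, 188.2]
tool_rot: [3.141, 0.001, -0.052]
force: [0.0, 0.4, 1.0]
width: 42.7
[-133.45439176  -18.561619    188.21718405] [ 3.14133775e+00  1.28496826e-03 -5.16188064e-02] [-0.11  0.45  0.13  2.04 -0.09  0.66 -1.53] [0.02065697 0.44251285 1.04023868]
2246 [[-146.6, -27.0, 96.7], [-123.0, -19.2, 103.4], [-101.2, -11.4, 105.8]] ((-123.59120178222656, -19.28298568725586), (15.819092750549316, 46.782955169677734), 89.96467590332031) [-120.18261673  -19.44374537  105.79949542]
```

View pics/w9.png

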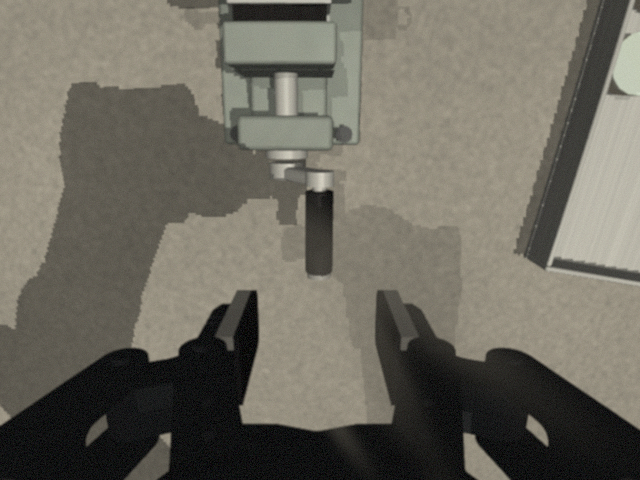

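```bash
python3 -m jog '1 0.6 40 0 0 0 0;1 0.6 80 0 0 0 0;1 0.6 100 0 0 0 0;1 0.6 108 0 0 0 0;1 0.6 108 0 0 0 0;1 0.6 108 0 0 0 -1;1 0.6 108 0 0 0 -1;1 0.6 108 0 0 0 -1'; python3 -m jog '0 0 0 0 0 0 -1;0 0 0 0 0 0 -1'; python3 - <<'E'
from h import *
d=grab('wrist');save(d,'w10');s=d['s'];print(V(s['eef_pos']),s['tool_rot'],s['force'],s['width'])
def arc(t0,n,step=22.5):
    o='';a=np.radians
    for i in range(1,n+1):
        t=t0+step*i;o+='0 %.1f %.1f 0 0 0 -1;'%(36*(np.sin(a(t))-np.sin(a(t0))),36*(np.cos(a(t0))-np.cos(a(t))))
    print(t0,'->',t,o)
arc(31,8);arc(211,8);arc(31,8);arc(211,4,16.75)
E
```

```text
clock: 11.62
eef_pos: [475.9, -24.0, 81.8]
tool_rot: [3.141, -0.002, -0.055]
force: [-0.6, -0.8, 6.0]
width: 14.3
clock: 11.88
eef_pos: [475.9, -23.9, 81.8]
tool_rot: [3.141, -0.002, -0.055]
force: [-0.9, -1.4, 6.7]
width: 14.0
[-131.3780356   -19.53397936   81.79570018] [ 3.14132779e+00 -1.98409430e-03 -5.49533132e-02] [-0.87367646 -1.35137601  6.74942741] 13.958259847756052
31 -> 211.0 0 10.4 9.4 0 0 0 -1;0 16.4 22.1 0 0 0 -1;0 17.1 36.2 0 0 0 -1;0 12.3 49.4 0 0 0 -1;0 2.9 59.8 0 0 0 -1;0 -9.8 65.8 0 0 0 -1;0 -23.9 66.5 0 0 0 -1;0 -37.1 61.7 0 0 0 -1;
211 -> 391.0 0 -10.4 -9.4 0 0 0 -1;0 -16.4 -22.1 0 0 0 -1;0 -17.1 -36.2 0 0 0 -1;0 -12.3 -49.4 0 0 0 -1;0 -2.9 -59.8 0 0 0 -1;0 9.8 -65.8 0 0 0 -1;0 23.9 -66.5 0 0 0 -1;0 37.1 -61.7 0 0 0 -1;
31 -> 211.0 0 10.4 9.4 0 0 0 -1;0 16.4 22.1 0 0 0 -1;0 17.1 36.2 0 0 0 -1;0 12.3 49.4 0 0 0 -1;0 2.9 59.8 0 0 0 -1;0 -9.8 65.8 0 0 0 -1;0 -23.9 66.5 0 0 0 -1;0 -37.1 61.7 0 0 0 -1;
211 -> 278.0 0 -8.1 -6.7 0 0 0 -1;0 -14.0 -15.4 0 0 0 -1;0 -17.0 -25.4 0 0 0 -1;0 -17.1 -35.9 0 0 0 -1;
```

View pics/w10.png

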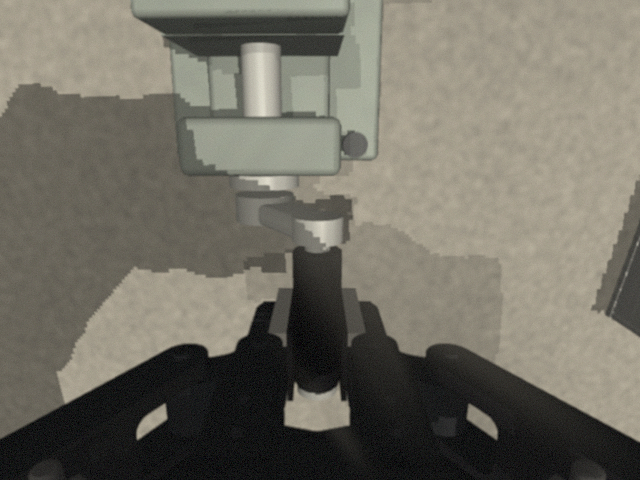

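The handle sits squarely between the pads. I'll start winding with a short arc.

```bash
python3 -m jog '0 10.4 9.4 0 0 0 -1;0 16.4 22.1 0 0 0 -1;0 17.1 36.2 0 0 0 -1;0 12.3 49.4 0 0 0 -1;0 12.3 49.4 0 0 0 -1'; python3 - <<'E'
from h import *
d=grab('wrist');save(d,'w11');s=d['s'];print(V(s['eef_pos']),s['tool_rot'],s['force'],s['torque'],s['width'])
E
```

```text
clock: 12.55
eef_pos: [475.4, -32.8, 30.2]
tool_rot: [-3.139, -0.0, -0.051]
force: [2.0, 6.1, -1.0]
width: 14.0
[-131.37905903  -28.43278092   30.17832022] [-3.13886914e+00 -4.27494340e-04 -5.13559199e-02] [ 1.95933083  6.13776377 -0.95377333] [ 1.41021918 -0.34918594  0.02362683] 14.007663869404567
```

View pics/w11.png

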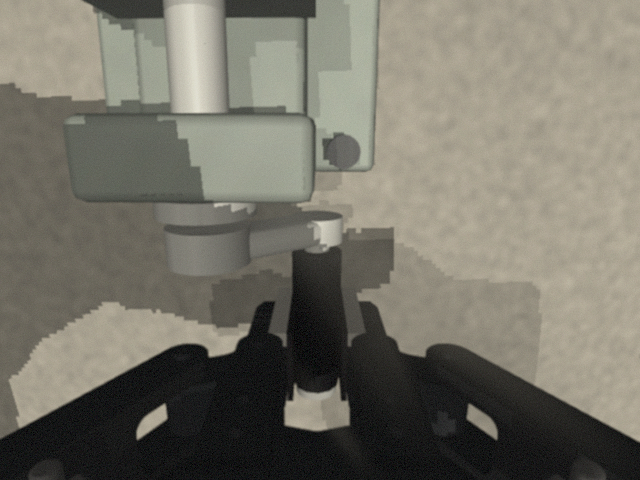

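```bash
python3 - <<'E'
import numpy as np
def arc(t0,n,step=22.5):
    o='';a=np.radians
    for i in range(1,n+1):
        t=t0+step*i;o+='0 %.1f %.1f 0 0 0 -1;'%(36*(np.sin(a(t))-np.sin(a(t0))),36*(np.cos(a(t0))-np.cos(a(t))))
    print(t0,'->',t,o)
arc(121,8);arc(301,8);arc(121,4)
E
python3 -m jog '0 -9.5 10.4 0 0 0 -1;0 -22.1 16.4 0 0 0 -1;0 -36.2 17.1 0 0 0 -1;0 -49.4 12.3 0 0 0 -1;0 -59.8 2.9 0 0 0 -1;0 -65.8 -9.8 0 0 0 -1;0 -66.5 -23.9 0 0 0 -1;0 -61.7 -37.1 0 0 0 -1'
python3 - <<'E'
from h import *
s=ctrl.read_state();print(V(s['eef_pos']),s['force'],s['torque'],s['width'])
E
```

```text
121 -> 301.0 0 -9.4 10.4 0 0 0 -1;0 -22.1 16.4 0 0 0 -1;0 -36.2 17.1 0 0 0 -1;0 -49.4 12.3 0 0 0 -1;0 -59.8 2.9 0 0 0 -1;0 -65.8 -9.8 0 0 0 -1;0 -66.5 -23.9 0 0 0 -1;0 -61.7 -37.1 0 0 0 -1;
301 -> 481.0 0 9.4 -10.4 0 0 0 -1;0 22.1 -16.4 0 0 0 -1;0 36.2 -17.1 0 0 0 -1;0 49.4 -12.3 0 0 0 -1;0 59.8 -2.9 0 0 0 -1;0 65.8 9.8 0 0 0 -1;0 66.5 23.9 0 0 0 -1;0 61.7 37.1 0 0 0 -1;
121 -> 211.0 0 -9.4 10.4 0 0 0 -1;0 -22.1 16.4 0 0 0 -1;0 -36.2 17.1 0 0 0 -1;0 -49.4 12.3 0 0 0 -1;
clock: 13.6
eef_pos: [478.7, 27.4, 69.5]
tool_rot: [-3.14, -0.001, -0.053]
force: [5.6, 1.0, -5.9]
width: 13.9
[-131.52149246   31.84432447   69.47967179] [ 5.5601993   0.96404252 -5.88848497] [ 0.06760931 -0.92791813 -0.04382081] 13.881196399942878
```

```bash
python3 -m jog '0 9.4 -10.4 0 0 0 -1;0 22.1 -16.4 0 0 0 -1;0 36.2 -17.1 0 0 0 -1;0 49.4 -12.3 0 0 0 -1;0 59.8 -2.9 0 0 0 -1;0 65.8 9.8 0 0 0 -1;0 66.5 23.9 0 0 0 -1;0 61.7 37.1 0 0 0 -1'
python3 -m jog '0 -9.4 10.4 0 0 0 -1;0 -22.1 16.4 0 0 0 -1;0 -36.2 17.1 0 0 0 -1;0 -49.4 12.3 0 0 0 -1;0 -49.4 12.3 0 0 0 -1'
python3 - <<'E'
from h import *
d=grab('wrist');save(d,'w12');d=grab('top');save(d,'t12',(260,150,420,350),3);s=d['s'];print(V(s['eef_pos']),s['force'],s['torque'],s['width'])
d=grab('scene');save(d,'s12',(200,180,360,320),4)
E
```

```text
clock: 14.6
eef_pos: [475.4, -34.1, 31.5]
tool_rot: [-3.139, -0.001, -0.053]
force: [3.1, 12.1, 14.5]
width: 13.8
clock: 15.22
eef_pos: [478.0, 12.2, 19.7]
tool_rot: [3.14, -0.002, -0.055]
force: [2.3, -1.5, 7.4]
width: 14.0
[-131.37828844   16.58007636   19.63130263] [ 2.416954   -1.1979242   7.91819014] [-0.26457092 -0.39918321  0.00936716] 13.94706405352259
```

View pics/t12.png

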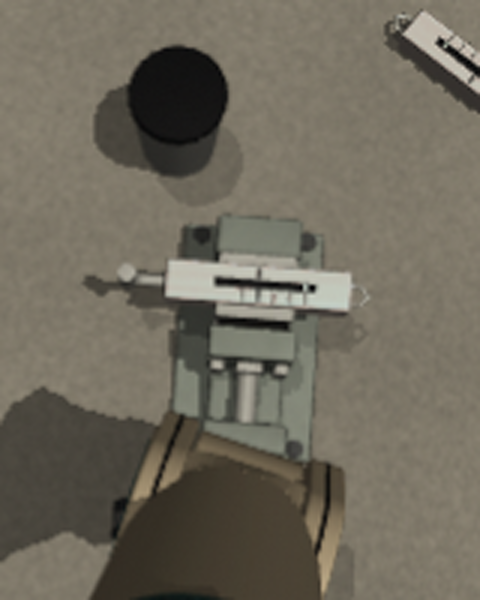

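View pics/s12.png

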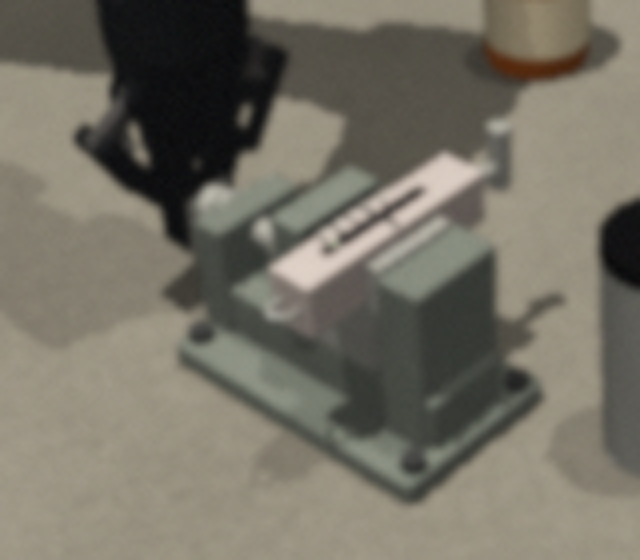

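Top and scene views: the gauge is square between the jaws, now just past contact. One more arc of about 69° will grip it firmly.

```bash
python3 - <<'E'
import numpy as np
a=np.radians
for t in (228,245,262,280): print(36*(np.sin(a(t))-np.sin(a(211))),36*(np.cos(a(211))-np.cos(a(t))))
E
python3 -m jog '0 -8.2 -6.8 0 0 0 -1;0 -14.1 -15.6 0 0 0 -1;0 -17.1 -25.8 0 0 0 -1;0 -16.9 -37.1 0 0 0 -1;0 -16.9 -37.1 0 0 0 -1'
python3 - <<'E'
from h import *
s=ctrl.read_state();p=V(s['eef_pos']);print(p,s['force'],s['width'],np.degrees(np.arctan2(-(p[1]-.3),p[2]+15.6-66))%360)
E
```

```text
-8.211843020424247 -6.769320996357152
-14.085709636557452 -15.643765402610875
-17.10827977793458 -25.84779119071367
-16.911708411677544 -37.10935722128552
clock: 16.0
eef_pos: [479.0, 31.4, 56.7]
tool_rot: [-3.141, -0.002, -0.054]
force: [4.7, 4.6, 0.6]
width: 13.9
[-131.50794228   35.90903049   56.68870697] [4.68544889 4.55585749 0.62142316] 13.91013571375376 280.015407914532
```

```bash
python3 -m jog '0 0 0 0 0 0 0;0 0 0 0 0 0 0;0 0 0 0 0 0 0;0 0 -40 0 0 0 0;0 0 -90 0 0 0 0;0 0 -125 0 0 0 0;30 10 -125 0 0 -10 0;60 20 -125 0 0 -20 0'; python3 -m jog '20 10 0 0 0 -10 0;40 20 0 0 0 -20 0;60 30 0 0 0 -30 0;80 40 0 0 0 -40 0;90 50 0 0 0 -50 0;95 54 0 0 0 -60 0;95 54 0 0 0 -70 0;95 54 0 0 0 -70 0'; python3 - <<'E'
from h import *
d=grab('wrist');save(d,'w13');s=d['s'];print(V(s['eef_pos']),s['tool_rot'],s['force'],s['width'])
save(d,'w13c',(195,70,425,260),3)
E
```

```text
clock: 17.0
eef_pos: [537.4, 7.1, 181.8]
tool_rot: [-3.142, -0.0, 0.301]
force: [0.3, -0.6, -0.0]
width: 43.1
clock: 18.0
eef_pos: [642.9, -17.6, 180.6]
tool_rot: [-3.14, -0.0, 1.514]
force: [-0.3, 0.5, 0.6]
width: 42.7
[ 34.96573047  -3.55657626 180.59474607] [-3.13994606e+00 -1.61571167e-04  1.51366975e+00] [-0.30377026  0.51820527  0.57823779] 42.676297841497245
```

View pics/w13.png

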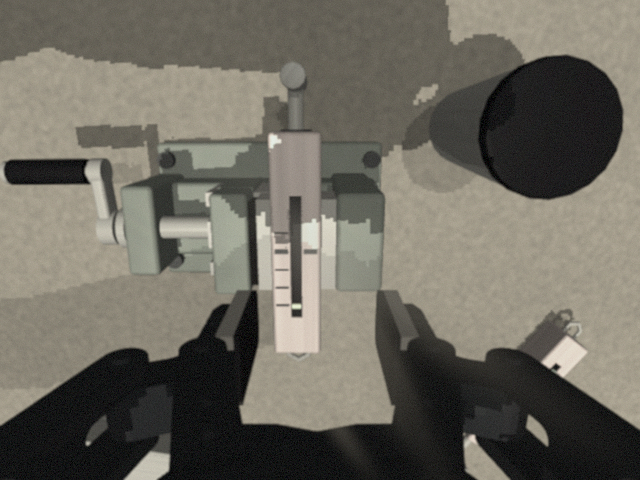

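```bash
python3 - <<'E'
from h import *
d=grab('wrist');g=cv2.cvtColor(d['image'],cv2.COLOR_RGB2GRAY);Vw=V(cloud(d))
for rows in [(205,215),(260,275)]:
    print([(u,int(np.median(g[rows[0]:rows[1],u])),*np.median(Vw[rows[0]:rows[1],u],0)[[0,2]].round(1).tolist()) for u in list(range(208,220,2))+list(range(244,278))+list(range(314,342,2))])
P=Vw[125:355,262:325].reshape(-1,3);P=P[(P[:,2]>112.5)&(P[:,2]<119)];print('gauge',rect(P))
P=Vw[55:95,275:312].reshape(-1,3);P=P[(P[:,2]>117)&(P[:,2]<128)];print('pin',len(P),P.mean(0),np.percentile(P,[1,99],axis=0))
save(d,'w13c',(195,130,425,300),3.4)
E
```

```text
[(208, 101, -38.1, 44.9), (210, 132, -19.8, 109.9), (212, 158, -18.8, 109.9), (214, 161, -17.7, 110.3), (216, 162, -16.6, 110.3), (218, 162, -15.6, 110.0), (244, 95, -2.3, 109.0), (245, 88, -1.7, 109.9), (246, 77, -1.3, 109.0), (247, 60, -1.0, 107.7), (248, 47, -0.6, 106.8), (249, 41, 0.0, 107.3), (250, 42, 0.5, 107.2), (251, 44, 1.0, 107.2), (252, 42, 1.5, 107.1), (253, 45, 2.1, 107.0), (254, 53, 2.6, 107.1), (255, 79, 3.1, 107.1), (256, 110, 4.0, 109.0), (257, 117, 4.5, 109.2), (258, 119, 5.0, 109.2), (259, 124, 5.5, 108.9), (260, 146, 6.1, 109.2), (261, 190, 6.5, 109.1), (262, 207, 7.1, 109.1), (263, 195, 7.6, 108.9), (264, 157, 8.1, 109.0), (265, 125, 8.7, 108.9), (266, 121, 9.2, 109.0), (267, 122, 9.7, 109.1), (268, 118, 10.2, 109.1), (269, 115, 10.8, 109.2), (270, 116, 12.0, 115.5), (271, 122, 12.5, 115.5), (272, 134, 13.1, 116.4), (273, 144, 13.6, 116.2), (274, 146, 14.1, 116.0), (275, 143, 14.6, 116.3), (276, 143, 15.1, 116.4), (277, 143, 15.6, 115.7), (314, 144, 34.2, 116.0), (316, 143, 35.2, 115.8), (318, 133, 36.2, 115.5), (320, 113, 37.3, 114.6), (322, 125, 38.4, 108.4), 
[... 1095 characters left out ...]
.9), (274, 203, 13.2, 115.8), (275, 213, 13.8, 116.1), (276, 213, 14.3, 116.4), (277, 212, 14.9, 116.6), (314, 200, 34.2, 115.9), (316, 199, 35.2, 116.0), (318, 174, 36.3, 115.8), (320, 151, 37.3, 114.2), (322, 183, 38.4, 108.1), (324, 183, 39.5, 107.8), (326, 182, 40.6, 108.3), (328, 183, 41.7, 108.2), (330, 182, 42.8, 107.9), (332, 183, 43.9, 108.4), (334, 174, 44.9, 108.3), (336, 124, 46.1, 105.7), (338, 130, 47.2, 106.5), (340, 142, 48.3, 107.1)]
gauge ((24.306556701660156, -0.150848388671875), (26.004161834716797, 120.24234008789062), 0.09543173760175705)
pin 604 [ 24.49978291  84.74566447 123.87704757] [[ 19.04864203  79.11211817 118.57328242]
 [ 29.91621464  90.41239998 125.60525371]]
```

View pics/w13c.png

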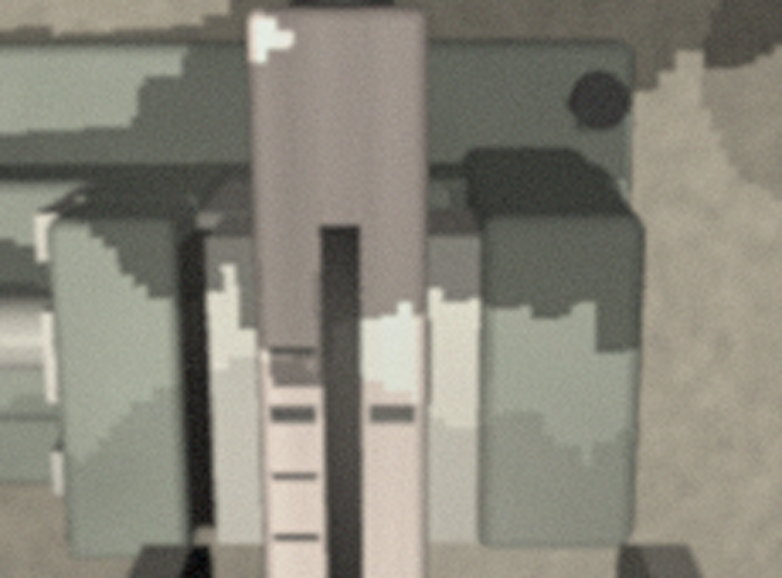

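The grip is good: the backing gap went from about 8 to 4.3 mm (around 55 N), the housing is centred at y ≈ −0.2, and the pin is at vise (24.5, 84.7). Next is the post.

```bash
python3 -m jog '40 -5 0 0 0 0 0;80 -10.5 0 0 0 0 0;88 -10.5 0 0 0 0 0;88 -10.5 30 0 0 0 0;88 -10.5 45 0 0 0 0;88 -10.5 45 0 0 0 0'; python3 - <<'E'
from h import *
d=grab('wrist');save(d,'w14');s=d['s'];print(V(s['eef_pos']),np.degrees(s['tool_rot']),s['force'],s['width'])
E
```

```text
clock: 18.85
eef_pos: [637.0, 70.4, 134.9]
tool_rot: [-3.139, 0.001, 1.514]
force: [-0.7, 0.2, -0.0]
width: 43.0
[ 23.99303007  83.87073678 134.92341996] [-1.79838460e+02  7.40370091e-02  8.67736093e+01] [-0.74767999  0.16240016 -0.04148335] 43.029878411326735
```

View pics/w14.png

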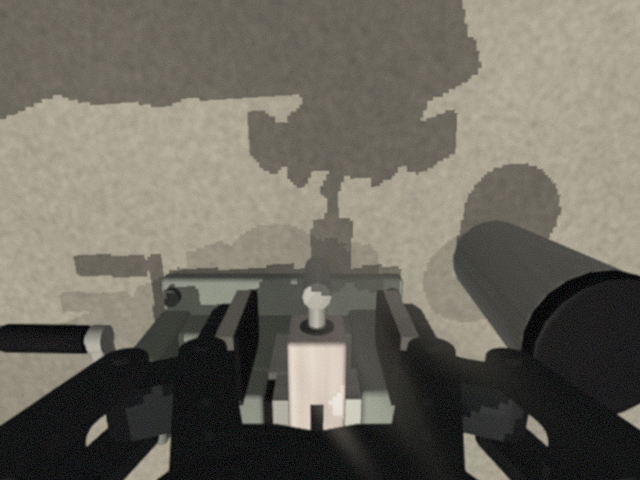

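```bash
python3 -m jog '1 0.5 20 0 0 0 0;1 0.5 40 0 0 0 0;1 0.5 49 0 0 0 0;1 0.5 49 0 0 0 0;1 0.5 49 0 0 0 -1;1 0.5 49 0 0 0 -1;1 0.5 49 0 0 0 -1;1 0.5 49 0 0 0 -1'; python3 -m jog '0 0 0 0 0 0 -1;0 0 0 0 0 0 -1';  python3 - <<'E'
from h import *
d=grab('wrist');save(d,'w15');s=d['s'];print(V(s['eef_pos']),np.degrees(s['tool_rot']),s['force'],s['torque'],s['width'])
d=grab('top');save(d,'t15',(260,210,400,310),5);d=grab('scene');save(d,'s15',(200,180,360,320),4)
E
```

```text
clock: 19.9
eef_pos: [637.2, 72.7, 88.1]
tool_rot: [-3.139, 0.0, 1.516]
force: [-5.3, -0.1, 4.5]
width: 10.4
clock: 20.15
eef_pos: [637.2, 72.7, 88.1]
tool_rot: [-3.139, 0.0, 1.516]
force: [-4.3, -0.0, 5.4]
width: 10.2
[24.09173077 86.19910249 88.07641375] [-1.79877572e+02  7.35246349e-03  8.68786354e+01] [-4.25446775 -0.04246595  5.42124076] [-7.56556806e-04  9.34299913e-01 -5.18008925e-02] 10.240830393391267
```

View pics/t15.png

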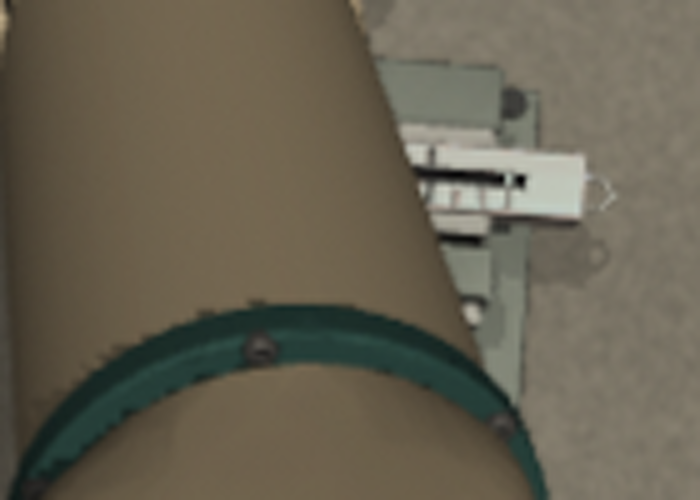

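View pics/w15.png

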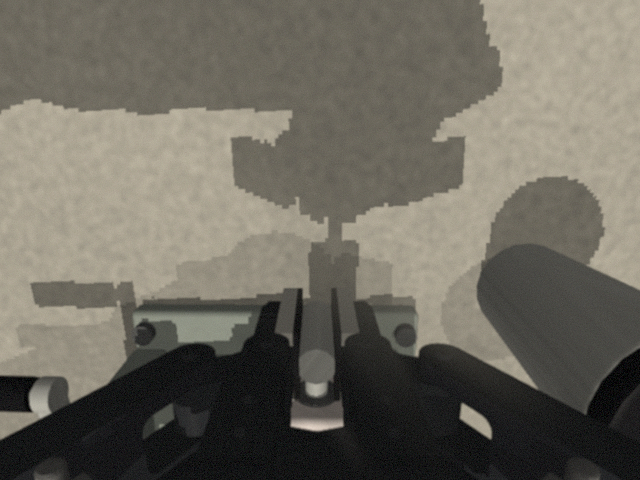

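The pin is held (width 10) and the pointer is at home. I'll draw it out gently along tool x.

```bash
python3 -m jog '3 0 0 0 0 0 -1;7 0 0 0 0 0 -1;11 0 0 0 0 0 -1;15 0 0 0 0 0 -1;19 0 0 0 0 0 -1;23 0 0 0 0 0 -1;27 0 0 0 0 0 -1;30 0 0 0 0 0 -1';  python3 - <<'E'
from h import *
s=ctrl.read_state();print(V(s['eef_pos']),s['force'],s['width'])
d=grab('top');save(d,'t16',(310,220,400,290),7);d=grab('scene');save(d,'s16',(230,200,340,290),6)
print(V(ctrl.read_state()['eef_pos']))
E
```

```text
clock: 21.3
eef_pos: [638.9, 100.4, 87.9]
tool_rot: [-3.139, 0.003, 1.515]
force: [-4.0, -3.4, 5.4]
width: 10.7
[ 24.1512453  114.02832195  87.93719165] [-4.01202815 -3.37103031  5.40472926] 10.658137522501642
[ 24.13605877 114.31825614  87.93738998]
```

View pics/t16.png

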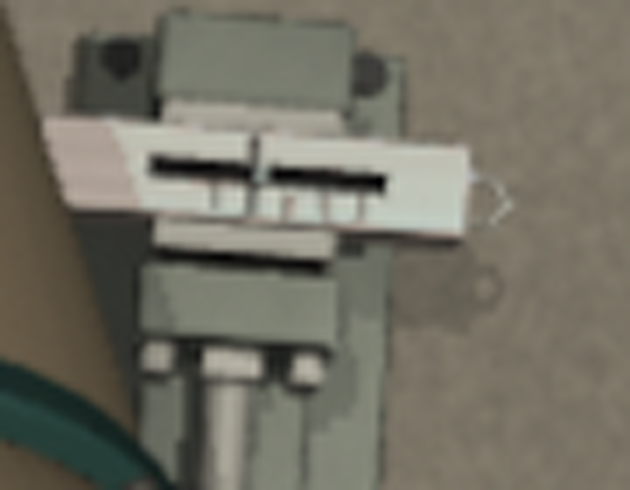

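View pics/s16.png

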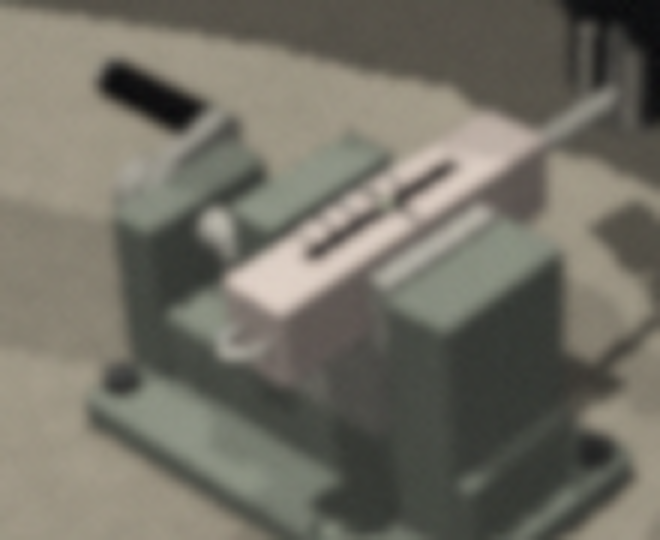

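Top view: pointer at 260 against the thick tick at 252 (36.5 px per 10 mm), so about 28 mm, which agrees with the TCP (28.1). I'll add 2 mm and hold.

```bash
python3 -m jog '1 0 0 0 0 0 -1;1.9 0 0 0 0 0 -1;1.9 0 0 0 0 0 -1';  python3 - <<'E'
from h import *
s=ctrl.read_state();print(V(s['eef_pos']),s['force'],s['width'])
d=grab('top');save(d,'t17',(310,220,400,290),7)
E
```

```text
clock: 21.78
eef_pos: [639.0, 102.0, 88.0]
tool_rot: [-3.139, 0.003, 1.515]
force: [-4.8, -4.2, 5.3]
width: 10.5
[ 24.1628039  115.58775835  87.95375803] [-4.84538135 -4.19526902  5.34289618] 10.539241884199575
```

View pics/t17.png

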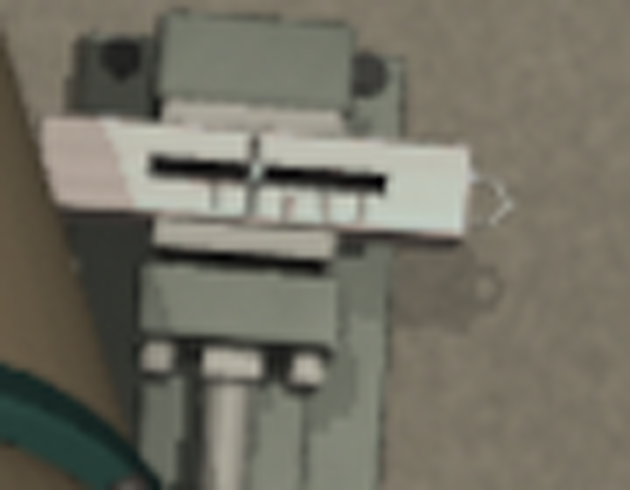

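```bash
python3 -m jog '0.5 0 0 0 0 0 -1;0.5 0 0 0 0 0 -1;0.5 0 0 0 0 0 -1;0.5 0 0 0 0 0 -1;0.5 0 0 0 0 0 -1;0.5 0 0 0 0 0 -1;0.5 0 0 0 0 0 -1;0.5 0 0 0 0 0 -1';  python3 - <<'E'
from h import *
s=ctrl.read_state();print(V(s['eef_pos']),s['force'],s['width'])
d=grab('top');save(d,'t18',(310,220,400,290),7)
E
```

```text
clock: 22.82
eef_pos: [639.0, 102.3, 87.9]
tool_rot: [-3.139, 0.003, 1.515]
force: [-4.2, -4.9, 5.9]
width: 10.1
[ 24.16277341 115.92656892  87.93447528] [-4.20418536 -4.94581792  5.9204323 ] 10.086646282716101
```

View pics/t18.png

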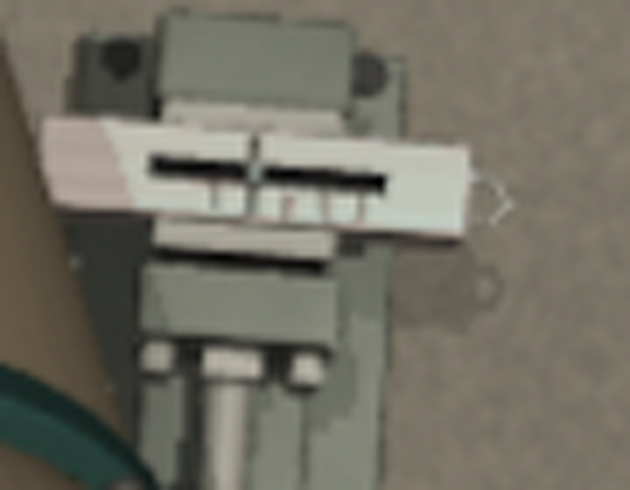

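The pointer is on the 30 mm tick (TCP 29.7) and has been held for over a second. I'll ease it back.

```bash
python3 -m jog '-2 0 0 0 0 0 -1;-5 0 0 0 0 0 -1;-8.5 0 0 0 0 0 -1;-12 0 0 0 0 0 -1;-15.5 0 0 0 0 0 -1;-19 0 0 0 0 0 -1;-22 0 0 0 0 0 -1;-25 0 0 0 0 0 -1';python3 -m jog '-2.5 0 0 0 0 0 -1;-4.5 0 0 0 0 0 -1;-6 0 0 0 0 0 -1;-7 0 0 0 0 0 -1;-7 0 0 0 0 0 -1;-7 0 0 0 0 0 -1'; python3 - <<'E'
from h import *
s=ctrl.read_state();print(V(s['eef_pos']),s['force'],s['width'])
E
```

```text
clock: 23.88
eef_pos: [637.6, 79.0, 88.0]
tool_rot: [-3.139, 0.001, 1.516]
force: [-4.5, -0.3, 5.8]
width: 10.3
clock: 24.62
eef_pos: [637.2, 72.7, 88.1]
tool_rot: [-3.139, 0.001, 1.516]
force: [-4.6, 0.3, 5.5]
width: 10.1
[24.08791246 86.25127205 88.0664765 ] [-4.56241014  0.27522647  5.45208637] 10.131733546040442
```

```bash
python3 -m jog '0 0 0 0 0 0 -0.4;0 0 0 0 0 0 -0.2;0 0 0 0 0 0 0;0 0 0 0 0 0 0;0 0 0 0 0 0 0;0 0 -25 0 0 0 0;0 0 -60 0 0 0 0;0 0 -100 0 0 0 0'; python3 -m jog '-40 0 0 0 0 0 0;-80 0 0 0 0 0 0;-110 0 0 0 0 0 0;-110 0 0 0 0 0 0'; python3 - <<'E'
from h import *
d=grab('wrist');save(d,'w20');s=d['s'];print(V(s['eef_pos']),s['force'],s['width'])
Vw=V(cloud(d));P=Vw[20:300,255:340].reshape(-1,3);P=P[(P[:,2]>112.5)&(P[:,2]<119)];print('gauge',rect(P))
P=Vw.reshape(-1,3);P=P[(P[:,2]>119)&(P[:,2]<128)&(abs(P[:,0]-24.5)<12)&(abs(P[:,1]-95)<35)];print('pin',len(P),P.mean(0))
d=grab('scene');save(d,'s20');d=grab('top');save(d,'t20')
E
```

```text
clock: 25.62
eef_pos: [638.0, 72.8, 187.7]
tool_rot: [-3.14, 0.0, 1.516]
force: [0.6, 0.1, 0.2]
width: 43.1
clock: 26.12
eef_pos: [632.1, -41.2, 187.2]
tool_rot: [-3.142, 0.002, 1.511]
force: [-0.2, 1.2, -0.7]
width: 42.7
[ 25.58425054 -27.7313587  187.20859101] [-0.22055892  1.17200354 -0.68080323] 42.725447811874936
gauge ((24.400081634521484, 15.074371337890625), (26.156490325927734, 139.84169006347656), 0.06737743318080902)
pin 614 [ 24.37135557  84.59508723 123.60354164]
```

View pics/w20.png

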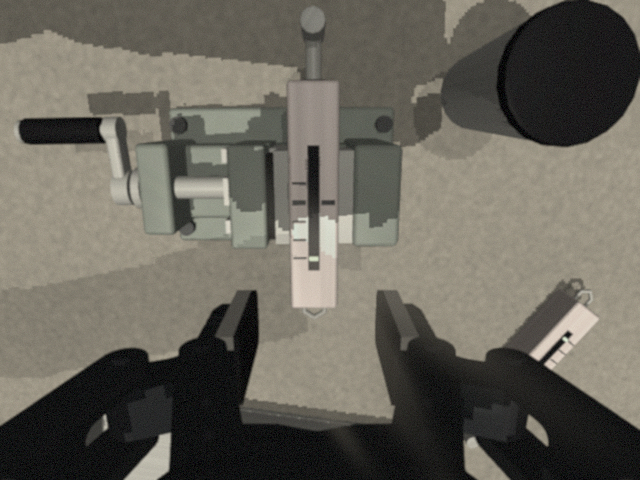

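View pics/s20.png

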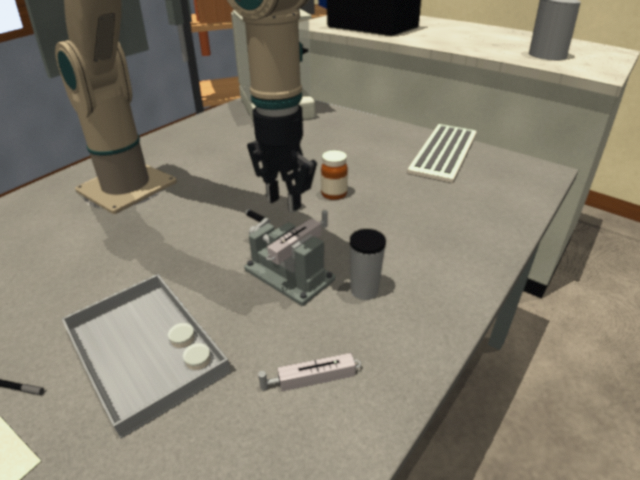

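View pics/t20.png

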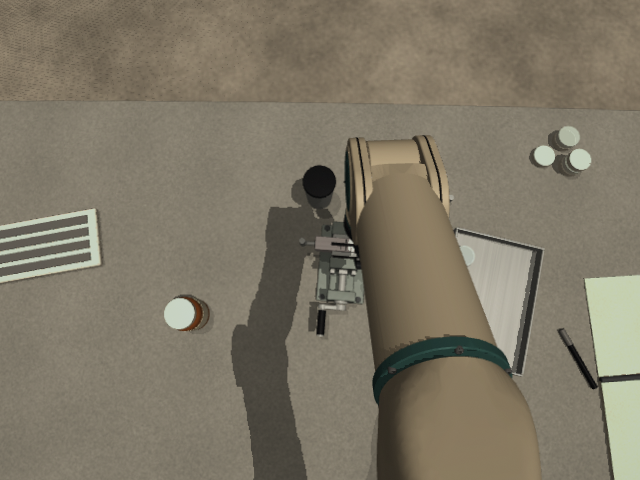

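The final pictures show the gauge clamped in the vise, its pointer home at (313,259) in the wrist view, and its pin at y = 84.6, where it started. The dishes, jar, tumbler and pan are where they were, and the gripper is clear. Handing in.

```bash
python3 -c "
from cell import ctrl
print(ctrl.finish_job())"
```

```text
the job is handed in; nothing more can be done
None
```

The gauge is clamped in the vise with its spring checked, and I handed the job in at about 26 s of the 72 s allowed.

- **Placing:** I took the gauge from the pan, which was the nearer of the two look-alikes. I set it on the ledge with its post towards the vise's +y and let go. The housing's middle ended about 0.2 mm from mid-jaw.
- **Clamping:** I wound the crank about 609°, roughly 0.38 turn past contact. The springy backing closed from about 8 mm to 4.3 mm, which works out to about 55 N.
- **Spring check:** I drew the post to the 30 mm tick. The pointer sat on the tick, while the arm's own reading was 29.7 mm, a pull of about 4 to 5 N. I held it there for just over a second, eased it home and released it.

**Last checks:** The pin was back at 84.6 mm (84.7 mm before the pull) and the pointer was at home. The gauge was still between the jaws and the gripper was touching nothing. The jar, tumbler, dishes and pan looked undisturbed.

One check was off: the final fit of the gauge's outline came out 140 mm long instead of 120 mm. I put that down to its mask taking in part of the post and rod, and did not re-measure the housing. The pin position and pictures showed no shift.

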